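# Open the drying-air valve halfway and hold the telescopic lance up at its second stop

### The job

Get the bench air-drying lance ready for use: first turn the lever of its ball valve to half open (45 degrees, over the middle mark) and leave it there. Then pinch the lance's head so that the latch button in its side is pressed in, and with the button kept pressed draw the head straight up, past the first stop, to the second stop where it will go no further. Finish while still holding it there, button pressed and lance fully extended, and leave the things lying around where they are.

Things in the scene. Friction and masses are not known exactly. Their poses are not given: they have to be found in the camera images.
- station: The fixed bench air-drying station: an aluminium base plate 90 mm (x) by 190 mm (y), 16 mm thick; origin under its centre on the work surface, z up. In its frame the telescopic column stands at (0, +55 mm), the ball valve at (0, -55 mm), with a pipe along y between them. The column's fixed outer tube (39 mm across) ends 98 mm above the work surface.
- valve_lever (a joint): Angle of the valve's lever, rad: 0 shut (lever along the station's +x, square to the pipe), growing clockwise seen from above to 1.571 fully open (along the station's -y, away from the column). Half open is 0.785. Below it a curved guide wire has three radial marks: shut, half (the longest), full. It stays where it is left, turns with 0.07 N m, and starts at 0 to 0.3.
- valve_axis (a point): The point on the lever's upright turning axis, at the height of lever_grip; its axes are those of the station.
- lever_grip (a point): Centre of the upright rubber tab at the lever's end: 55 mm from the turning axis, 96 mm above the work surface. The tab is 26 mm long (along the lever), 10 mm thick, from 74 to 108 mm above the work surface; the lever bar is 9 mm wide, its underside 73 mm up. x points outward along the lever, z up. Nothing else within 55 mm of it is higher than 72 mm, save the lever's hub (84 mm).
- lance_head: The grey head on top of the telescopic lance, a rounded box 32 mm (x) by 36 mm (y) by 44 mm high, a short steel nozzle pointing to its -x; origin at the middle of its underside (104 mm above the work surface while retracted), axes as the station's. The black ribbed latch button stands out of its +y face.
- head_centre (a point): Centre of the lance's head, 22 mm above its underside: 126 mm above the work surface while the lance is retracted, 226 mm when fully extended. Axes as the station's: pinch along y to press the button (plain face 18 mm from here at -y, button face 26.5 mm at +y when out, 19.5 mm when pressed in).
- lance_button (a joint): Travel of the latch button into the head, m: 0 out, 0.007 fully pressed. Face 22 mm wide (x), 30 mm high, centred on the head's height. It takes 2 N to start and 5.5 N to press fully, and springs out when let go. Pressed over 5 mm it frees the lance; when out, the latch blocks the lance when retracted and again at the first stop.
- lance_rod (a joint): How far the thin inner rod, which carries the head, is drawn up out of the sleeve, m: 0 to 0.05. It moves first, pull about 3 N; 0.05 is the first stop (head 50 mm up).
- lance_sleeve (a joint): How far the thicker sleeve is drawn up out of the fixed outer tube, m: 0 to 0.05. It follows after the first stop, pull about 6 N; with rod and sleeve both at 0.05 the lance is at its second stop, a firm end (head 100 mm up). Both are spring loaded and sink back when let go, until the latch catches them about 18 mm (or, from higher up, at most 70 mm) up.
- syringe_a: Bystander: a clear plastic syringe, 19 x 110 x 25 mm, lying in front of the station; loose, to be left where it is.
- tape_1: Bystander: a black roll of tape, 62 mm across, 19 mm high, beside the station near the column end; loose, to be left where it is.
- label_box: Bystander: a small carton, 40 x 63 x 28 mm, on the right, behind the fixed instrument tray; loose, to be left where it is.
- kidney_dish: Bystander: a steel kidney dish, 92 x 184 x 35 mm, to the robot's left; loose, to be left where it is.
- mosquito_clamp: Bystander: a ring-handled steel clamp, 53 x 126 x 7 mm, to the robot's left; loose, to be left where it is.
- battery_1: Bystander: a battery, 15 x 50 x 15 mm, lying behind the fixed instrument tray; loose, to be left where it is.

How it is judged (in metres and radians):
On the way, in this order (a step that is already met when the one before it is completed fails the run):
1. the valve lever stands half open (value of joint valve_lever between 0.645 and 0.925 rad and value of joint lance_rod below 0.01 m), for 0.3 s.
2. the latch button is pressed by the fingers (value of joint lance_button above 0.005 m and contact force between the fingers and lance_head above 2 N), for 0.1 s.
3. the lance is drawn up to its second stop (value of joint each of lance_rod, lance_sleeve above 0.046 m), for 0.2 s.
At the end, for the whole second after the job is handed in: The fingers still hold the lance's head with more than 2 N, the button is pressed in by more than 5 mm, rod and sleeve are each drawn out by more than 46 mm (of 50), the head is more than 195 mm above the work surface and at rest, and the valve lever stands within 8 degrees of 45 degrees (all of step 2 and all of step 3 and value of joint valve_lever between 0.645 and 0.925 rad and linear speed of lance_head below 0.02 m/s and z of lance_head in the frame of station above 0.195 m); the arm keeps its last pose, push and grip.
It fails at once if one of the things lying around is shifted by more than 30 mm (distance of any of syringe_a, tape_1, label_box, kidney_dish, mosquito_clamp, battery_1 from where it was at the start of the episode above 0.03 m).
It fails at once if the lance is drawn up before the valve stands half open (value of joint any of lance_rod, lance_sleeve above 0.015 m and not (value of joint valve_lever between 0.645 and 0.925 rad)).
It also fails if it takes over 45 s, if anything falls off the work surface, if the arm or the gripper's body presses on something with over 40 N, if the wrist force passes 120 N, or if a joint passes its speed limit or range.

### The arm

A 7-joint arm with a two-finger parallel gripper is mounted at the origin on a cart in front of the work surface, level with it; the furniture and walls round the work are solid. World frame = base frame: x ahead of the robot, y to its left, z up, the work surface at z = 0. Lengths are in m, angles in degrees, forces in N, time in s.
With the tool pointing down it reaches from about 0.4 to 0.9 m from the base axis. Payload 5.6 kg.
Tool frame: the origin (TCP) lies midway between the tips of the shut fingers; the grasp point (between the pads) lies 19 mm behind it (env.pinch_z is the distance from the TCP to the grasp point, in m); y points along the fingers, z is the direction in which the jaws open and shut, and the axes are right-handed (so a half turn about y gives the same grasp; the last joint's range is limited). The gripper opens to 92 mm and grips with 3 to 60 N. Pads are 20 mm wide; open, the fingers measure 128 mm over their backs; the gripper's body (75 mm by 189 mm) begins 69 mm behind the grasp point.
Start: joints at [-72.823, 26.786, -0.665, 91.828, 0.344, 61.387, -3.226], TCP at [0.219, 0.612, 0.184] pointing down, gripper open.
Joint ranges: [-144.91, 144.91], [-17.63, 115.5], [-89.93, 88.59], [15.96, 139.68], [-74.01, 254.01], [8.47, 105.57], [-167.45, 167.45]. Speed limits (degrees/s): [147.25, 147.25, 180, 180, 180, 180, 180].

### API

Orientations are given as [roll, pitch, yaw] about the fixed x, y, z axes, in that order (R = Rz(yaw) Ry(pitch) Rx(roll)).
In Python, from cell import env, claw, imaging, order, current_time, current_qpos, current_qvel, current_effort, current_position, current_tcp_rot, current_wrist_force, current_wrist_torque, current_width gives the robot as it stands. Calls block until the motion is done:
- env.move_pose(position, orientation): joint-space move of the TCP to a pose.
- env.line_to(position, rotation=None, velocity=0.15): straight line of the TCP; rotation=None keeps the orientation; velocity is the mean speed in m/s.
- env.set_joints(angles): joint-space move.
- claw.set_gripper(opening, strength=None): finger opening in m; strength is the grip in N (None keeps the last); returns when the fingers have stopped.
- env.pause(seconds).
- env.inverse_kinematics(position, orientation): joint angles nearest the present ones, or None.
- imaging.snapshot(name): name is "side" or "top"; returns a dict with "color" (384x512x3 uint8, red, green, blue), "depth" (384x512 float32, m along the optical axis (not along the pixel's ray), 0 where there is no reading), "vfov" (degrees; the focal length in pixels is half the picture's height over the tangent of half this angle, whatever the lens; pixels are square), "cx", "cy" (the principal point, pixels), "D" ([k1, k2, p1, p2, k3] as OpenCV has them; the pictures are not rectified), "rvec" (rotation vector, rad) and "tvec" (3), from world to camera coordinates, as OpenCV has them. Camera axes: x right, y down, z forward; pixel columns grow to the right and rows downward; lengths in m; the calibration is good to about 2 mm. A picture is of the moment at which its call begins.
A pose or a line that the arm cannot do raises env.IKError and nothing moves.
- order.close_job(): hands the job in, once; it reports no verdict.
Readings, each from a call of its own:
- current_time(): time.
- current_qpos(): joint angles.
- current_qvel(): joint speeds.
- current_effort(): joint torques, N m.
- current_position(): TCP position.
- current_tcp_rot(): TCP orientation.
- current_wrist_force(): force on the tool from outside, world axes, zero at the start.
- current_wrist_torque(): the same for the moment, N m.
- current_width(): finger opening in m.
Only numpy, scipy, OpenCV 4.12 (cv2) and the standard library are available. Lean on these libraries where they do the work, as an engineer would, in place of code of your own. Each camera call takes 0.05 s, during which the arm holds its last target.

## Working session

There is one attempt and no reset: what is moved stays moved. The work goes in short steps, each a Python script; the robot and the scene stay as the last script left them, time stands still between calls to the robot, and variables do not carry over. Pictures are saved under pics/ and viewed, and the job is handed in when it is done.

```bash
ls; mkdir -p pics
cat > h.py <<'E'
import numpy as np, cv2
from cell import env, claw, imaging, order, current_time, current_qpos, current_position, current_tcp_rot, current_wrist_force, current_width
def cam(s):
    h=s["color"].shape[0]; f=h/2/np.tan(np.radians(s["vfov"])/2)
    K=np.array([[f,0,s["cx"]],[0,f,s["cy"]],[0,0,1.]])
    R=cv2.Rodrigues(np.array(s["rvec"],float))[0]; return K,np.array(s["D"],float),R,np.array(s["tvec"],float).ravel()
def ray(s,uv):
    K,D,R,t=cam(s); p=cv2.undistortPoints(np.array(uv,float).reshape(-1,1,2),K,D).reshape(-1,2)
    d=np.c_[p,np.ones(len(p))]; return -R.T@t, d@R
def onplane(s,uv,z):
    c,d=ray(s,uv); return c+d*((z-c[2])/d[:,2])[:,None]
def cloud(s):
    K,D,R,t=cam(s); h,w=s["depth"].shape
    v,u=np.mgrid[:h,:w]; c,d=ray(s,np.c_[u.ravel(),v.ravel()])
    return (c+d*s["depth"].reshape(-1,1)).reshape(h,w,3)
def proj(s,P):
    K,D,R,t=cam(s); return cv2.projectPoints(np.array(P,float).reshape(-1,1,3),cv2.Rodrigues(R)[0],t,K,D)[0].reshape(-1,2)
def save(s,n):
    cv2.imwrite("pics/"+n+".png",s["color"][:,:,::-1])
E
python3 - <<'E'
from h import *
import pickle
for n in("side","top"):
    s=imaging.snapshot(n); save(s,n+"0"); pickle.dump(s,open(n+"0.pkl","wb"))
    K,D,R,t=cam(s); print(n,-R.T@t,R[2],s["vfov"],D)
print(current_time(),current_position(),current_tcp_rot(),current_width(),env.pinch_z)
E
```

```text
pics
side [0.46703946 1.38330922 0.71557317] [-0.00837316 -0.88681213 -0.46205426] 49.0514305872195 [-0.13787182  0.          0.          0.          0.        ]
top [0.22657954 0.23722945 1.36302931] [ 0.17952827 -0.02274413 -0.98348986] 48.510963955491164 [-0.02544073  0.          0.          0.          0.        ]
0.1 [0.21838412 0.61159929 0.18291561] [-9.00925167e+01 -8.82450774e-03 -1.96476011e+01] 0.09144552102766026 0.0187
```

View pics/side0.png

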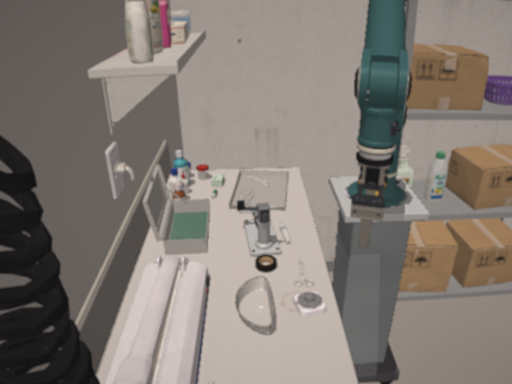

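View pics/top0.png

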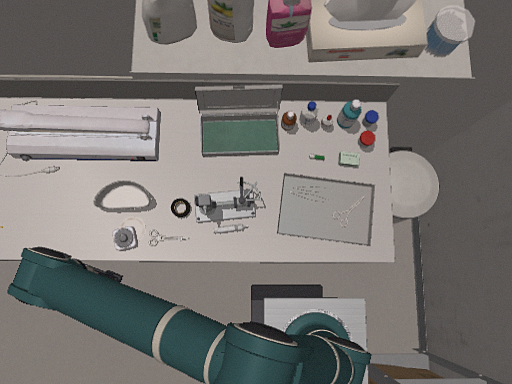

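The side view shows the station at about (263,235). In the top view it is at about (228,203), with the column on the left and the lever on the right. I'll enlarge both.

Run:
```python
from h import *
import pickle
for n,(a,b,c,d) in {"top":(165,170,285,245),"side":(225,180,305,280)}.items():
    s=pickle.load(open(n+"0.pkl","rb")); im=s["color"][b:d,a:c,::-1]; k=6
    cv2.imwrite(f"pics/{n}z.png",cv2.resize(im,None,fx=k,fy=k,interpolation=cv2.INTER_CUBIC))
s=pickle.load(open("top0.pkl","rb"));P=cloud(s)
for uv in [(205,202),(228,205),(241,185),(260,195),(181,208),(230,228)]: print(uv,P[uv[1],uv[0]])
```

```text
(205, 202) [0.42708145 0.33746327 0.14490078]
(228, 205) [0.43958211 0.27450312 0.01400559]
(241, 185) [0.49011854 0.23367553 0.08781661]
(260, 195) [0.46318606 0.17462276 0.06837064]
(181, 208) [0.42997049 0.42558474 0.00423492]
(230, 228) [0.3650774  0.26695909 0.02116172]
```

View pics/topz.png

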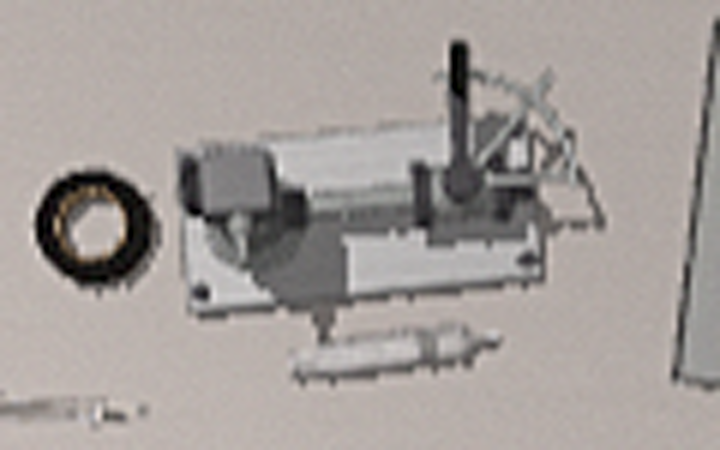

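View pics/sidez.png

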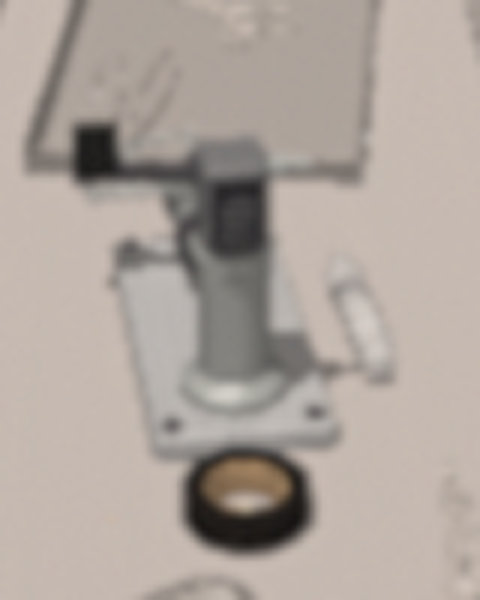

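The enlarged top view shows the plate's near edge running from (197,222.5) to (255.8,216.7). The lever tab is at about (241.5,179), the hub at (242,200.5) and the head's top at about (204,200). Next I'll measure these with masks and the depth.

Run:
```python
from h import *
import pickle
s=pickle.load(open("top0.pkl","rb"));P=cloud(s);C=s["color"].astype(int)
a=onplane(s,[(197,222.5),(255.8,216.7)],0.016); print("near edge",a)
e=a[1]-a[0]; print("len",np.linalg.norm(e),"yaw of -y dir",np.degrees(np.arctan2(e[1],e[0]))+90)
hub=onplane(s,[(242,200.8)],.084); print("hub",hub)
# head top: depth mask
m=(abs(P[...,2]-.148)<.006); m[:170]=0;m[245:]=0;m[:,:165]=0;m[:,285:]=0
ys,xs=np.nonzero(m); print("headtop n",len(xs)); 
Q=onplane(s,np.c_[xs,ys],.148); print(cv2.minAreaRect(Q[:,:2].astype(np.float32)*1000),Q.mean(0))
# tab
g=C.max(2); m=(g<45); m[:170]=0;m[192:]=0;m[:,:232]=0;m[:,252:]=0
ys,xs=np.nonzero(m); Q=onplane(s,np.c_[xs,ys],.108); print("tab",len(xs),cv2.minAreaRect(Q[:,:2].astype(np.float32)*1000),Q.mean(0),P[m][:,2])
# plate
m=(abs(P[...,2]-.016)<.005)&(C.min(2)>150); m[:185]=0;m[228:]=0;m[:,:192]=0;m[:,262:]=0
ys,xs=np.nonzero(m);Q=onplane(s,np.c_[xs,ys],.016);print("plate",len(xs),cv2.minAreaRect(Q[:,:2].astype(np.float32)*1000))
# near-edge line fit by contour
t=pickle.load(open("side0.pkl","rb"));Pt=cloud(t)
m=(abs(Pt[...,2]-.148)<.004); m[:195]=0;m[225:]=0;m[:,:250]=0;m[:,275:]=0
ys,xs=np.nonzero(m);print("side head top",len(xs),Pt[m].mean(0),onplane(t,np.c_[xs,ys],.148).mean(0))
g=t["color"].max(2);m=g<45;m[:198]=0;m[215:]=0;m[:,:235]=0;m[:,248:]=0
ys,xs=np.nonzero(m);print("side tab px",xs.mean(),ys.mean(),len(xs),onplane(t,[(xs.mean(),ys.mean())],.092))
```

```text
near edge [[0.38223347 0.37181389 0.016     ]
 [0.40234822 0.18542103 0.016     ]]
len 0.18747506720893867 yaw of -y dir 6.159286514409487
hub [[0.44185601 0.2301873  0.084     ]]
headtop n 148
((425.0902099609375, 342.94671630859375), (49.78080368041992, 40.33403396606445), 1.2493302822113037) [0.43245865 0.34139814 0.148     ]
tab 25 ((496.7343444824219, 233.83203125), (27.699615478515625, 6.029685974121094), 0.4854930341243744) [0.49714627 0.23359081 0.108     ] [0.10609187 0.1031109  0.11354616 0.10800494 0.10842117 0.1103417
 0.10752382 0.10650091 0.11026491 0.10868573 0.1090702  0.10867743
 0.10019132 0.10419398 0.10274772 0.11197882 0.10326246 0.10490884
 0.10149281 0.10285122 0.10478932 0.09932297 0.08781661 0.08682656
 0.08299902]
plate 599 ((427.5797424316406, 285.4100341796875), (119.96996307373047, 187.9126739501953), 1.6097086668014526)
side head top 92 [0.4305286  0.34672089 0.14872524] [0.43049304 0.34536629 0.148     ]
side tab px 240.2972972972973 205.24324324324326 37 [[0.50032957 0.23454592 0.092     ]]
```

Fitted pose:
- **Station:** yaw about 6.1°.
- **Valve axis:** about (0.4425, 0.2295).
- **Head:** about (0.431, 0.341).
- **Lever:** world angle about 4°, so it is nearly shut.

Before moving, I'll check that the arm can reach the poses.

```bash
cat >> h.py <<'E'
YAW=6.1; V=np.array([.4425,.2295]); H=np.array([.431,.341])
def tab(phi,z,r=.055):
    a=np.radians(phi); return [V[0]+r*np.cos(a),V[1]+r*np.sin(a),z]
E
python3 - <<'E'
from h import *
for p,y in [(tab(4,.2),4),(tab(4,.078),4),(tab(-15,.078),-15),(tab(-39,.078),-39),(tab(-39,.25),-39),([*H,.25],YAW),([*H,.108],YAW),([*H,.21],YAW)]:
    print(np.round(p,3),y,env.inverse_kinematics(p,[-90,0,y]))
E
```

```text
[0.497 0.233 0.2  ] 4 [-34.27323713  15.96209932   6.79398228 105.53906751  -2.18377045
  58.62377285  67.39849876]
[0.497 0.233 0.078] 4 [-32.03083875  24.87844681   4.23615635 111.18983567  -2.56305951
  44.02014247  67.65712935]
[0.496 0.215 0.078] -15 [-34.35929034  24.1772456    9.05798477 112.68426703  -5.37166317
  43.53191705  52.81549589]
[0.485 0.195 0.078] -39 [-37.63348687  22.93950273  14.74304044 115.34091309  -8.40887847
  42.70854837  33.1882171 ]
[0.485 0.195 0.25 ] -39 [-40.34720854  10.40922848  16.95806956 106.13593889  -3.36312577
  63.93716802  28.82640238]
[0.431 0.341 0.25 ] 6.1 [-42.74425329  13.42843722   1.07249641 101.84735212  -0.27541523
  64.72673353  54.51651384]
[0.431 0.341 0.108] 6.1 [-41.4182572   22.5333419   -0.52040223 109.79956412   0.26976652
  47.66824667  54.01940034]
[0.431 0.341 0.21 ] 6.1 [-42.35545989  15.54681354   0.61831165 104.54650106  -0.19153592
  59.90768576  54.43626586]
```

Run:
```python
from h import *
import pickle
env.move_pose(tab(4,.2),[-90,0,4]); claw.set_gripper(.045,10)
print(current_time(),current_position(),current_width(),current_wrist_force())
env.line_to(tab(4,.13),velocity=.12)
for n in("side","top"):
    s=imaging.snapshot(n); save(s,n+"1"); pickle.dump(s,open(n+"1.pkl","wb"))
s=pickle.load(open("side1.pkl","rb")); cv2.imwrite("pics/side1z.png",cv2.resize(s["color"][150:270,205:315,::-1],None,fx=5,fy=5,interpolation=2))
```

```text
2.6333 [0.4973908  0.23330584 0.20002274] 0.04482278171528579 [-0.2550249  -0.51222846 -0.22957076]
```

View pics/side1z.png

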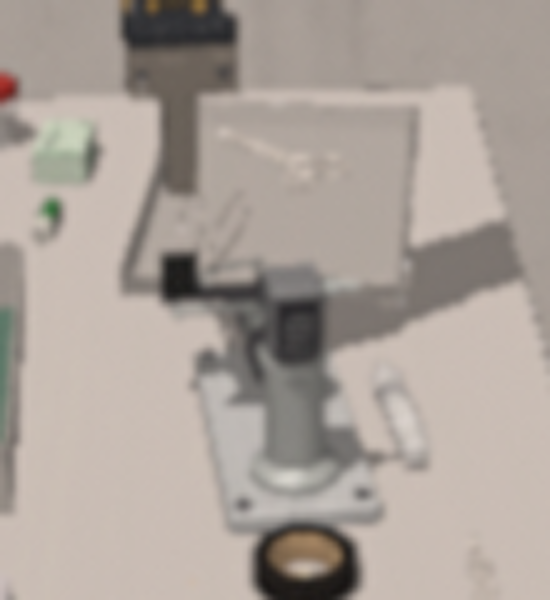

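View pics/top1.png

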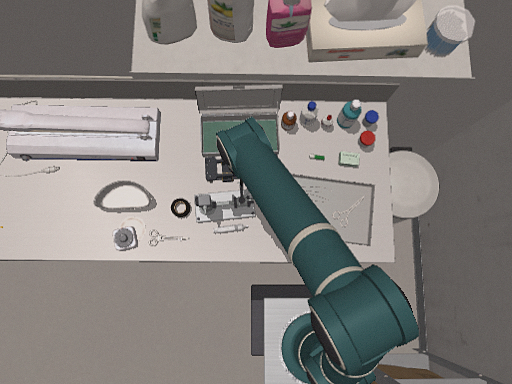

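The enlarged side view shows the fingers (x≈180) straight above the black tab (x≈180, y≈275). I'll lower, grip the tab and swing it.

Run:
```python
from h import *
import pickle
env.line_to(tab(4,.079),velocity=.08); print(current_wrist_force())
claw.set_gripper(0.0,10); print("grip",current_width(),current_wrist_force())
if not .007<current_width()<.014: raise SystemExit("no tab")
for phi in np.arange(0,-39.1,-6.5):
    env.line_to(tab(phi,.079),[-90,0,phi],velocity=.05); print(phi,current_width(),np.round(current_wrist_force(),1))
env.line_to(tab(-39,.079),[-90,0,-39],velocity=.05)
env.pause(.2);claw.set_gripper(.045,10);print(current_time())
env.line_to(tab(-39,.26),velocity=.15)
for n in("side","top"):
    s=imaging.snapshot(n); save(s,n+"2"); pickle.dump(s,open(n+"2.pkl","wb"))
s=pickle.load(open("side2.pkl","rb")); cv2.imwrite("pics/side2z.png",cv2.resize(s["color"][150:270,205:315,::-1],None,fx=5,fy=5,interpolation=2))
s=pickle.load(open("top2.pkl","rb")); cv2.imwrite("pics/top2z.png",cv2.resize(s["color"][150:250,165:285,::-1],None,fx=6,fy=6,interpolation=2))
```

```text
[0.04736987 0.00288601 0.28323353]
grip 0.0005375449442976947 [0.05435784 0.36814424 1.17667537]no tab
```

Nothing was gripped. I'll look before opening the fingers.

Run:
```python
from h import *
import pickle
print(current_position(),current_tcp_rot(),current_width())
for n in("side","top"):
    s=imaging.snapshot(n); save(s,n+"2"); pickle.dump(s,open(n+"2.pkl","wb")); print(n,proj(s,[current_position(),[*V,.096],[*H,.148]]))
s=pickle.load(open("side2.pkl","rb")); cv2.imwrite("pics/side2z.png",cv2.resize(s["color"][150:270,205:315,::-1],None,fx=5,fy=5,interpolation=2))
s=pickle.load(open("top2.pkl","rb")); cv2.imwrite("pics/top2z.png",cv2.resize(s["color"][150:250,165:285,::-1],None,fx=6,fy=6,interpolation=2))
```

```text
[0.49736606 0.2333653  0.07900935] [-8.99988663e+01  2.79815789e-04  4.00335674e+00] 0.0005375449442976947
side [[241.3991486  208.68264851]
 [258.84224464 202.83204349]
 [263.79985136 205.15605521]]
top [[241.12153577 183.27292531]
 [242.25727553 199.93124787]
 [203.72082068 200.4736207 ]]
```

View pics/side2z.png

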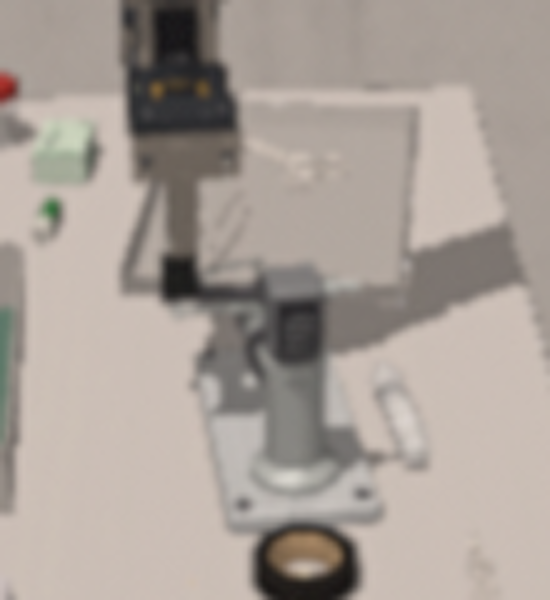

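View pics/top2z.png

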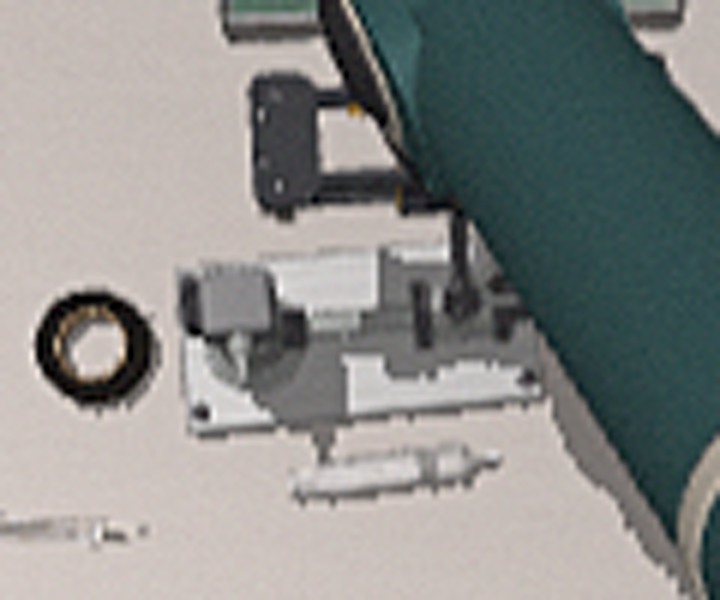

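The shut fingers appear behind the tab (zoom (180,278)), although the projections coincide. I'll settle this with depth.

Run:
```python
from h import *
import pickle
for k in "012":
    t=pickle.load(open(f"side{k}.pkl","rb"));P=cloud(t)
    for v in (190,196,200,203,205,207,209): print(k,v,np.round(P[v,241],3),t["color"][v,241])
t=pickle.load(open("top2.pkl","rb"));P=cloud(t)
print("gripper end px",[ (np.round(P[v,u],3).tolist()) for u,v in[(212,173),(209,173),(220,182),(235,182)]])
```

```text
0 190 [ 0.503 -0.047  0.005] [171 160 153]
0 196 [0.503 0.007 0.007] [180 169 162]
0 200 [0.497 0.236 0.111] [114 107 102]
0 203 [0.498 0.242 0.104] [31 30 28]
0 205 [0.498 0.238 0.095] [32 31 30]
0 207 [0.498 0.238 0.087] [32 31 29]
0 209 [0.498 0.241 0.082] [71 67 65]
1 190 [ 0.503 -0.043  0.007] [169 159 151]
1 196 [0.503 0.009 0.008] [184 173 166]
1 200 [0.497 0.237 0.111] [116 109 104]
1 203 [0.498 0.24  0.103] [31 30 29]
1 205 [0.498 0.24  0.096] [33 31 29]
1 207 [0.498 0.238 0.087] [31 31 28]
1 209 [0.498 0.241 0.082] [72 69 66]
2 190 [0.496 0.249 0.152] [106  98  89]
2 196 [0.497 0.249 0.132] [105  96  88]
2 200 [0.497 0.249 0.118] [95 87 80]
2 203 [0.498 0.238 0.102] [30 27 27]
2 205 [0.498 0.241 0.096] [30 30 28]
2 207 [0.498 0.236 0.087] [30 30 29]
2 209 [0.499 0.238 0.081] [73 70 68]
gripper end px [[0.49, 0.312, 0.244], [0.49, 0.321, 0.242], [0.473, 0.292, 0.211], [0.47, 0.251, 0.224]]
```

Depth shows the finger's back at y≈0.249 ending near z≈0.115, above the tab's top, while the TCP reads 0.079. The fingertips really sit about 30 mm higher than the reported TCP. I'll measure that offset with the fingers raised clear.

Run:
```python
from h import *
import pickle
env.line_to(tab(4,.16),velocity=.15)
s=imaging.snapshot("side"); pickle.dump(s,open("side3.pkl","wb")); P=cloud(s)
print(current_position(),current_time(),current_width())
for u in (237,239,241,243,245):
    col=[(v,*np.round(P[v,u],3)) for v in range(150,205) if 0.2<P[v,u,1]<.3 and P[v,u,2]>.112]
    print(u,col[-3:] if col else None)
rows=[(v,np.round(P[v,241],3).tolist(),s["color"][v,241].tolist()) for v in range(170,206,2)]
for r in rows: print(r)
c=s["color"][130:220,205:290,::-1]; cv2.imwrite("pics/side3z.png",cv2.resize(c,None,fx=6,fy=6,interpolation=2))
```

```text
[0.49655035 0.23295432 0.15890205] 5.85 0.00015259343377079074
237 [(169, np.float64(0.506), np.float64(0.239), np.float64(0.217)), (170, np.float64(0.506), np.float64(0.234), np.float64(0.211)), (171, np.float64(0.506), np.float64(0.234), np.float64(0.208))]
239 [(174, np.float64(0.5), np.float64(0.247), np.float64(0.204)), (175, np.float64(0.5), np.float64(0.252), np.float64(0.203)), (176, np.float64(0.5), np.float64(0.246), np.float64(0.197))]
241 [(174, np.float64(0.494), np.float64(0.247), np.float64(0.204)), (175, np.float64(0.494), np.float64(0.245), np.float64(0.199)), (176, np.float64(0.494), np.float64(0.247), np.float64(0.197))]
243 [(175, np.float64(0.488), np.float64(0.247), np.float64(0.2)), (176, np.float64(0.489), np.float64(0.243), np.float64(0.195)), (200, np.float64(0.491), np.float64(0.239), np.float64(0.112))]
245 None
(170, [0.494, 0.246, 0.216], [104, 95, 88])
(172, [0.494, 0.244, 0.209], [103, 94, 87])
(174, [0.494, 0.247, 0.204], [102, 94, 86])
(176, [0.494, 0.247, 0.197], [118, 110, 103])
(178, [0.505, -0.163, 0.001], [169, 159, 152])
(180, [0.504, -0.138, 0.004], [176, 166, 158])
(182, [0.504, -0.112, 0.008], [176, 166, 158])
(184, [0.504, -0.103, 0.003], [176, 166, 158])
(186, [0.504, -0.084, 0.004], [176, 166, 157])
(188, [0.504, -0.065, 0.004], [176, 166, 157])
(190, [0.503, -0.043, 0.007], [173, 163, 155])
(192, [0.503, -0.014, 0.013], [164, 155, 147])
(194, [0.503, -0.002, 0.011], [171, 161, 154])
(196, [0.503, 0.008, 0.008], [182, 171, 163])
(198, [0.503, 0.016, 0.003], [177, 166, 158])
(200, [0.497, 0.236, 0.111], [117, 111, 105])
(202, [0.498, 0.242, 0.108], [36, 36, 34])
(204, [0.498, 0.242, 0.101], [33, 32, 30])
```

View pics/side3z.png

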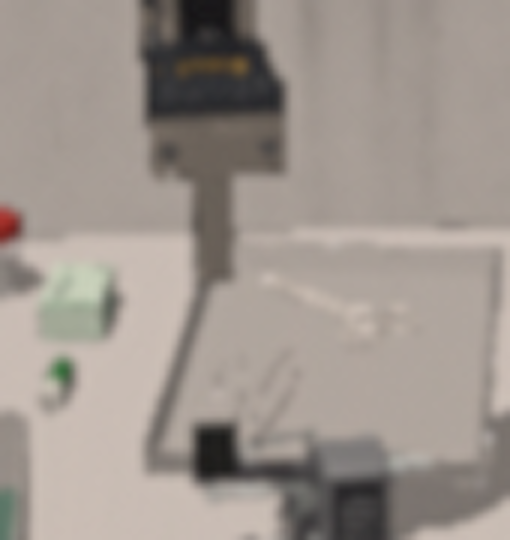

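The shut fingertip is at row ≈176.5, so z≈0.195 against a reported TCP of 0.159. The tool is therefore about 36 mm shorter than the TCP model says, while x and y agree. I'll apply a 36 mm correction and descend in steps, watching the force.

```bash
echo 'OFF=.036' >> h.py
python3 - <<'E'
from h import *
import pickle
claw.set_gripper(.045,10)
for z in (.115,.1,.09,.08):
    env.line_to(tab(4,z-OFF),velocity=.1); f=np.array(current_wrist_force()); print(z,current_position()[2],np.round(f,1))
    if abs(f[2])>6: raise SystemExit("contact")
claw.set_gripper(0.0,10); print("grip",current_width(),np.round(current_wrist_force(),1),current_time())
s=imaging.snapshot("side"); pickle.dump(s,open("side4.pkl","wb"))
c=s["color"][130:220,205:290,::-1]; cv2.imwrite("pics/side4z.png",cv2.resize(c,None,fx=6,fy=6,interpolation=2))
E
```

```text
0.115 0.07954269457832827 [-0.1 -0.2 -0.1]
0.1 0.06391992230493951 [ 0.4 -0.2  0.2]
0.09 0.05387379056177818 [-0.  -0.6  0. ]
0.08 0.04376448391342485 [-0.4  0.4  0.8]
grip 0.010148998422539303 [-0.8  0.9  0.3] 9.0
```

View pics/side4z.png

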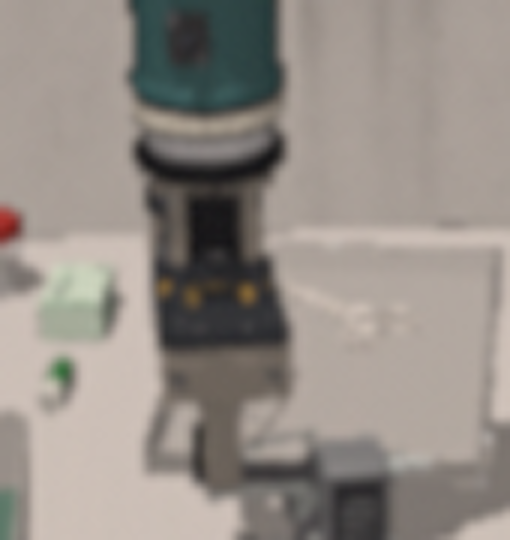

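The grip reads 10.1 mm, which matches the tab, and the finger now hides most of it at zoom (222,460). Next I'll swing it to 45°.

Run:
```python
from h import *
import pickle
z=.080-OFF
for phi in [-3,-10,-17,-24,-31,-39]:
    env.line_to(tab(phi,z),[-90,0,phi],velocity=.06); print(phi,round(current_width(),4),np.round(current_wrist_force(),1))
env.pause(.3);print(current_position(),current_tcp_rot());claw.set_gripper(.045,10);print(current_time())
env.line_to(tab(-39,.20),velocity=.2)
env.move_pose([H[0],H[1],.25],[-90,0,YAW])
for n in("side","top"):
    s=imaging.snapshot(n); pickle.dump(s,open(n+"5.pkl","wb"))
s=pickle.load(open("side5.pkl","rb")); cv2.imwrite("pics/side5z.png",cv2.resize(s["color"][150:270,205:315,::-1],None,fx=5,fy=5,interpolation=2))
s=pickle.load(open("top5.pkl","rb")); cv2.imwrite("pics/top5z.png",cv2.resize(s["color"][150:250,165:285,::-1],None,fx=6,fy=6,interpolation=2))
print(current_time(),current_position())
```

```text
-3 0.0103 [-1.3  3.5  1.4]
-10 0.0108 [-2.   3.4  2.2]
-17 0.0105 [-3.1  5.5  1.9]
-24 0.0107 [-3.7  4.5  3.5]
-31 0.0108 [-3.5  5.7  2.3]
-39 0.0106 [-3.6  6.6  2.6]
[0.48402489 0.19696602 0.04402065] [-89.99580176   0.14426944 -38.70425514]
11.675
13.4 [0.43189087 0.33836546 0.24879701]
```

View pics/side5z.png

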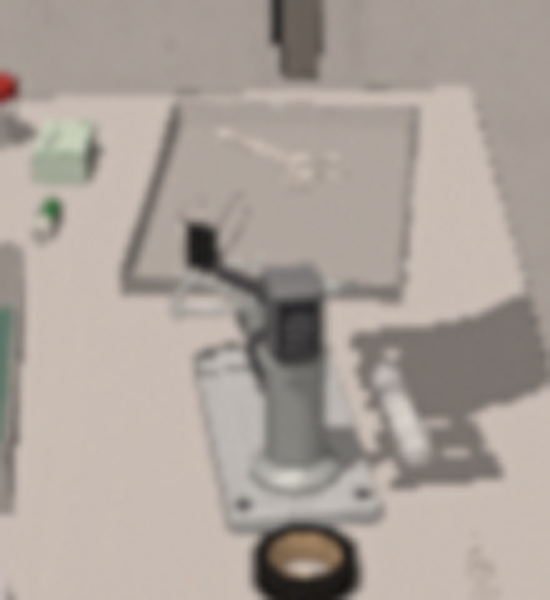

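View pics/top5z.png

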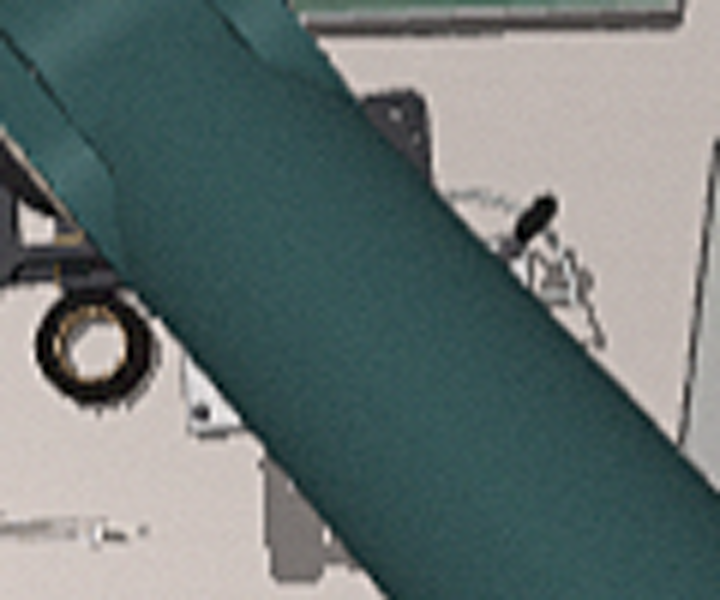

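The enlarged top view shows the tab at about (537,218) and the side view at (202,245), so the lever has turned. I'll measure its angle.

Run:
```python
from h import *
import pickle
s=pickle.load(open("top5.pkl","rb"));g=s["color"].max(2);m=g<50
m[:180]=0;m[192:]=0;m[:,:249]=0;m[:,260:]=0
ys,xs=np.nonzero(m);q=onplane(s,np.c_[xs,ys],.106);c=q.mean(0);print(len(xs),c,np.linalg.norm(c[:2]-V),"phi",np.degrees(np.arctan2(c[1]-V[1],c[0]-V[0])))
r=cv2.fitLine(q[:,:2].astype(np.float32),2,0,.01,.01).ravel();print("axis",np.degrees(np.arctan2(-abs(r[1]),abs(r[0]))))
t=pickle.load(open("side5.pkl","rb"));P=cloud(t);m=t["color"].max(2)<45;m[:192]=0;m[204:]=0;m[:,:240]=0;m[:,250:]=0
ys,xs=np.nonzero(m);d=P[m];c=onplane(t,[(xs.mean(),ys.mean())],.094)[0];print(len(xs),c,np.median(d,0),"phi",np.degrees(np.arctan2(c[1]-V[1],c[0]-V[0])))
```

```text
25 [0.48281836 0.19599323 0.106     ] 0.05242397578726714 phi -39.7284402390154
axis -37.424965
24 [0.48630733 0.19800284 0.094     ] [0.48572004 0.20023547 0.09532509] phi -35.71586595451532
```

The lever's world angle is about -38°, so it stands at about 44° and is good. Next I'll refine the head's centre.

Run:
```python
from h import *
import pickle
s=pickle.load(open("top0.pkl","rb"));C=s["color"].astype(int)
for v in (196,198,200,202,204): print(v,C[v,193:217].mean(1).astype(int))
print(onplane(s,[(204.3,199.7),(198.3,199.7),(210.3,199.7),(204.3,194.2),(204.3,205.3)],.148))
t=pickle.load(open("side5.pkl","rb"));C=t["color"].astype(int)
for u in (261,263,265): print(u,C[198:225,u].mean(1).astype(int))
print(203,C[203,252:276].mean(1).astype(int)); print(onplane(t,[(263.5,203),(263.5,208)],.148), onplane(t,[(258,206),(269,206)],.148))
```

```text
196 [179 148  98  69 104 128 112 123 123 127 127 126 125 125 126 126  79 111
 197 189 188 184 189 187]
198 [182 145  55  35  37 111 137 131 127 128 128 126 127 125 124 126  89  42
 209 196 188 184 187 185]
200 [187 141  41  52  50 101 139 130 132 130 125 129 129 126 126 129 113  37
  99 139 164 177 172 190]
202 [178 137  86  50  47  91 138 132 128 128 126 128 131 125 126 128 124  56
  67  47  40  32  44 175]
204 [180 170 111  24  24  65 132 126 122 123 115 113 109 109 105 103  97  54
  71  46  45  41  39  97]
[[0.43328016 0.33938638 0.148     ]
 [0.43311608 0.3566728  0.148     ]
 [0.43344417 0.32209202 0.148     ]
 [0.44942163 0.33977786 0.148     ]
 [0.41692238 0.33899079 0.148     ]]
261 [165 166 166 166 159 139 124 121 123 127 126 105  73  52  45  49  51  54
  53  53  52  54  56  59  80 107 125]
263 [165 166 167 166 157 138 124 121 123 127 123 101  69  45  46  59  64  67
  65  66  61  62  59  57  71  97 112]
265 [166 165 166 162 149 132 121 121 123 126 119  94  62  45  50  63  65  65
  62  61  59  56  56  59  74  98 109]
203 [145 154 158 161 161 150 141 139 139 139 139 138 135 132 131 138 151 162
 166 166 165 165 165 165]
[[0.43134005 0.32811734 0.148     ]
 [0.43249524 0.35751306 0.148     ]] [[0.44748035 0.34502242 0.148     ]
 [0.41661197 0.34679708 0.148     ]]
```

Run:
```python
from h import *
import pickle
X,Y=.432,.3408
claw.set_gripper(.088,30)
for z in (.17,.14,.12,.109):
    env.line_to([X,Y,z-OFF],[-90,0,YAW],velocity=.12); f=np.array(current_wrist_force()); print(z,np.round(current_position(),4),np.round(f,1))
    if abs(f).max()>6: raise SystemExit("contact")
claw.set_gripper(.05); print(current_width(),np.round(current_wrist_force(),1),current_time())
s=imaging.snapshot("side"); pickle.dump(s,open("side6.pkl","wb"))
cv2.imwrite("pics/side6z.png",cv2.resize(s["color"][150:270,205:315,::-1],None,fx=5,fy=5,interpolation=2))
```

```text
0.17 [0.4325 0.3412 0.1347] [ 0.3  0.2 -0.1]
0.14 [0.4321 0.3408 0.1042] [ 0.2 -0.1  1. ]
0.12 [0.4319 0.3407 0.0841] [ 0.2  0.6 -0.4]
0.109 [0.4318 0.3406 0.073 ] [ 0.3 -0.5  0.3]
0.04986187769163008 [0.2 1.7 0.4] 16.9583
```

View pics/side6z.png

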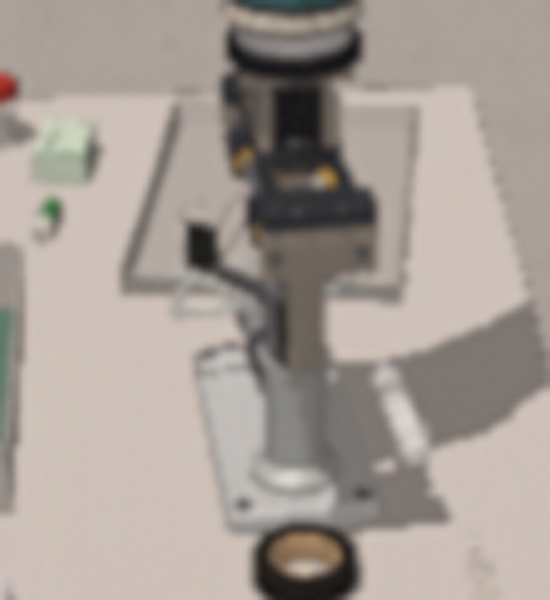

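The +y finger covers the button (zoom (308,330)), and 1.7 N in y shows first contact with it. I'll shift 2.5 mm in +x to centre the pads, then close.

Run:
```python
from h import *
import pickle
X,Y=.4345,.3408
env.line_to([X,Y,.109-OFF],velocity=.05)
claw.set_gripper(0.0,35); env.pause(.2); print(current_width(),np.round(current_wrist_force(),1),current_position(),current_time())
```

```text
0.036778359556875695 [-2.3  5.4 -0.9] [0.43425762 0.34186838 0.07312119] 17.8
```

The width is 36.8 mm against about 37.5 mm for head plus pressed button, so the button is in. I'll draw up in steps and watch the force.

Run:
```python
from h import *
import pickle
X,Y=.4345,.3418
z0=.109-OFF
for d in (.01,.03,.048,.06,.08,.095,.100,.102):
    env.line_to([X,Y,z0+d],velocity=.06); print(d,round(current_width(),4),np.round(current_wrist_force(),1),np.round(current_position(),4),round(current_time(),1))
env.pause(.3)
print(round(current_width(),4),np.round(current_wrist_force(),1),np.round(current_position(),4),current_time())
for n in("side","top"):
    s=imaging.snapshot(n); pickle.dump(s,open(n+"7.pkl","wb"))
    (a,b,c,e)=(205,100,315,220) if n=="side" else (165,150,285,250)
    cv2.imwrite(f"pics/{n}7z.png",cv2.resize(s["color"][b:e+30,a:c,::-1],None,fx=4,fy=4,interpolation=2))
```

```text
0.01 0.0367 [-1.2  3.5 -2.8] [0.4343 0.3419 0.0828] 18.1
0.03 0.0367 [-2.   3.7 -1.9] [0.4343 0.3419 0.1031] 18.6
0.048 0.0367 [-2.7  3.8 -2.3] [0.4343 0.3419 0.1209] 19.1
0.06 0.0367 [-1.7  5.5 -5.7] [0.4343 0.3418 0.1324] 19.4
0.08 0.037 [-2.5  5.  -6. ] [0.4343 0.3418 0.1523] 19.9
0.095 0.0371 [-2.   5.6 -6. ] [0.4343 0.3419 0.1672] 20.3
0.1 0.037 [-1.7  5.8 -6. ] [0.4343 0.3418 0.1722] 20.5
0.102 0.0369 [ -0.3   5.4 -10.4] [0.4342 0.3418 0.1734] 20.8
0.0369 [-0.9  6.4 -9.7] [0.4342 0.3418 0.1734] 21.0833
```

View pics/side7z.png

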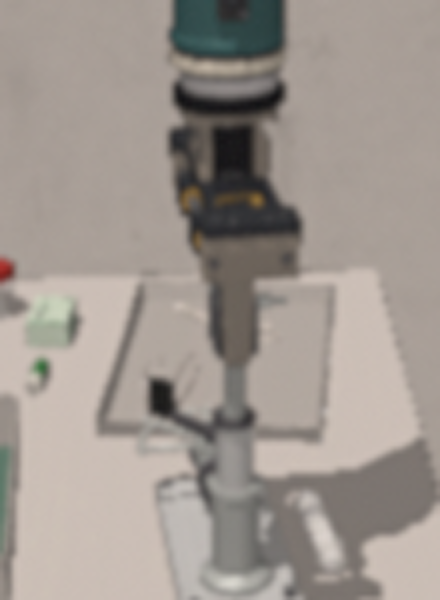

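View pics/top7z.png

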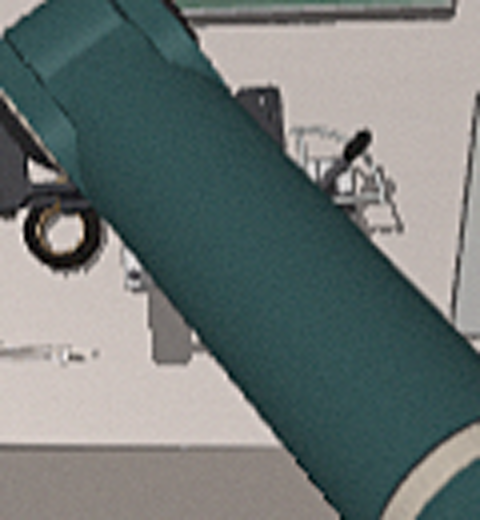

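The side view shows both the rod (zoom y 365–410) and the sleeve (y 420–490) drawn out, with the lever still half open at (160,397). The reported TCP rose 100.3 mm, and the pull went up from 6 to 10 N over the last 2 mm, which is the firm end. I'll hand the job in.

Run:
```python
from h import *
print(current_width(),current_wrist_force(),current_time()); order.close_job()
```

```text
0.03682041409131392 [-0.56486869  5.78053299 -9.24568146] 21.1833
the job is handed in; nothing more can be done
```

I turned the valve lever to half open, then pinched the head with the button pressed and drew the lance up to its second stop. I handed the job in at 21.2 s, still holding it there; no verdict is reported.

**Last checks:**
- **Valve lever:** after I let go, the top view put it at about 43.5–46° and the side view at about 42°. They disagree by up to 4°, but both are within the 8° allowed. The last pictures show it unmoved, though I did not measure it again.
- **Button:** the fingers read 36.8 mm apart. Head plus fully pressed button is about 37.5 mm, so the button is in. The gripper was set to 35 N.
- **Lance:** the arm rose 100.3 mm, and the pull went from 6 to 10 N over the last 2 mm, which is the firm end. Rod and sleeve are both visibly out.
- **Things lying around:** those visible in the last pictures look unmoved. I did not measure them.

**What went wrong:** the first grip on the lever closed on air. Depth showed the fingertips about 36 mm higher than the reported TCP, which disagrees with the stated tool geometry. I corrected for that offset from then on, and the tab grip (10.1 mm for a 10 mm tab) and head pinch both fitted.

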